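# Show a blasted glass slide to the label reader

## Robot

A 6-joint arm with a two-finger parallel gripper is mounted at the origin on a cart in front of the work surface, level with it; the furniture and walls round the work are solid. World frame = base frame: x ahead of the robot, y to its left, z up, the work surface at z = 0. Lengths are in m, angles in rad, forces in N, time in s.
With the tool pointing down it reaches from about 0.425 to 0.95 m from the base axis. Payload 3.5 kg.
Tool frame: the origin (TCP) lies on the centre line of the jaws, within the pads' length; the fingertips stand 17 mm ahead of it and the grasp point (between the pads) lies 2 mm behind it; z points along the fingers, y is the line along which they close (so a half turn about z gives the same grasp; the last joint's range is limited). The gripper opens to 85 mm and grips with 20 to 120 N. Pads are 22 mm wide; open, the fingers measure 114 mm over their backs; the gripper's body (76 mm by 85 mm) begins 54 mm behind the grasp point. The pads swing forward as they close: fully open they stand 13 mm farther back than shut.
Start: joints at [-1.42, 0.286, 1.577, -0, 1.279, -0.15], TCP at [0.2, -0.645, 0.248] pointing down, gripper open.
Joint ranges: [-2.77, 2.77], [-0.9, 2.22], [0.21, 2.48], [-1.53, 4.67], [0.24, 2.81], [-2.84, 2.84]. Speed limits (rad/s): [2.79, 2.79, 3.14, 3.14, 3.14, 3.14].

## Interface

Orientations are given as a unit quaternion [x, y, z, w].
In Python, from plant import ctrl gives the robot as it stands. The module is installed in compiled form; this text tells all that it offers.
- The arm moves only by the tool drive_tool, never from a script. Its argument "moves" is a list of rows, each a list of 3 entries, a list of its own where there are three numbers: the turn, a rotation vector about the tool's x, y, z in rad, then the shift along the tool's x, y, z in m, then the finger opening in m, from 0 to 0.0854. A call has 1 to 5 rows; each row shifts and turns the commanded pose from where the row before left it, along the tool's axes as they then stand; what a row does not reach is not made up. A row lasts 1/8 s, in which the tool goes at most 62.5 mm and 10.7 degrees, less where a joint would pass 70% of its speed; a pose out of reach is approached as far as the arm can. A call with a gripper value outside its range is refused whole. The fingers move at their own pace and stop on an object; "grip_force" is the grip in N (left out, the last holds). Time passes only in rows, so rows that do not move let the fingers close. It gives the time, the measured TCP pose, the force, the opening and the grip force at its end, in the units of the state.
- ctrl.get_state(): the state, without advancing time (a new reading comes with each control period).
- ctrl.read_camera(name): name is "side" or "top" or "wrist"; returns a dict with "image" (480x640x3 uint8, red, green, blue), "fx", "fy", "cx", "cy" (pixels), "R" (3x3) and "t" (3): a world point X has camera coordinates R X + t. Camera axes: x right, y down, z forward; pixel columns grow to the right and rows downward; lengths in m; the calibration is good to about 2 mm. A picture is of the moment at which its call begins. There is no depth.
- ctrl.sign_off(): hands the job in; it is judged then, once.
The state is a dict: "time": time; "qpos": joint angles; "dq": joint speeds; "joint_efforts": joint torques, N m; "eef_pos": TCP position; "tcp_rot": TCP orientation; "contact_force": force on the tool from outside, world axes, zero at the start; "wrist_torque": the same for the moment, N m; "opening": opening from 0.0 (shut) to 1.0 (fully open); "finger_force": force on a finger pad.
Only numpy, scipy, OpenCV 4.12 (cv2) and the standard library are available. Lean on these libraries where they do the work, as an engineer would, in place of code of your own. Each camera call takes 0.05 s, during which the arm holds its last target. There are 200 camera calls.

## Task

Swing the clamp's red-knobbed cam lever fully open, lift the glass slide out by its clear end, fingers off the frosted end with the notched corner, and show its label to the reader: slide lengthwise level, leaned back 45 degrees, label side and notched edge up, label squarely facing the lens from 15 cm. Finish while holding it there, clear of everything, with the lever left open and the other things undisturbed.

Things in the scene. Friction and masses are not known exactly. Their poses are not given: they have to be found in the camera images.
- slide: Greenish clear glass slide, 90 x 8 x 46 mm (x, y, z), 75 g, origin at its centre. Its +x third (from x = 15 mm) is frosted white; there the top corner (+x, +z) has a 10 mm notch, and the +y face bears a yellow label (facing the label, notched edge up, the notch is at the left). It starts on its long edge in the clamp, 12 to 58 mm above the bench. Grip it across the 8 mm, about x = -28 mm.
- label (a point): Centre of the label, on the slide's +y face: 29.5, 4, -4.5 mm in the slide's frame. The label is 26 x 31 mm.
- label_aim (a point): Imaginary point 150 mm straight out from the label's centre along the slide's +y: it falls on the lens when the label squarely faces it from 150 mm.
- slide_clamp: Fixed clamp, round base 156 mm across, 10 mm high, any heading; origin under its centre, z up. The slide stands in a 10 mm slot along x, centred at x = -15, y = 30 mm, its walls 22 mm high; slide and clamp axes agree at the start. A blue jaw, 66 mm high, stands on the slide's -y side; its lip lies over the slide's top edge at slide x = 4 to 22 mm, so it cannot be lifted.
- lever_pivot (a point): Point on the vertical pivot axis of the cam lever, 26 mm above the bench; in the clamp's frame at x = -2, y = -7 mm. The slide is 37 mm from this axis.
- lever_knob (a point): Centre of the top of the lever's red upright knob, a round post 14 mm in diameter, from 24 to 64 mm above the bench, 50 mm from the pivot axis. The flat steel lever bar beneath reaches up to 26 mm.
- cam_lever (a joint): Cam lever angle, rad. 0 locked: it points along the clamp's +x; starts at 0 to 0.25. It swings level, clockwise seen from above, to 1.75, fully open (then points roughly along the clamp's -y), and draws the jaw back 9 mm, which clears the slide. Takes about 1 N at the knob; stays where it is left.
- label_reader: Fixed label reader on a grey foot 80 x 100 mm, with a post and a camera head, 300 mm high; origin under the middle of its foot, z up. The head is 50 mm wide. The lens looks 45 degrees downwards to the reader's -x side, which faces the robot's right (the world's -y) within 15 degrees.
- lens (a point): Middle of the reader's lens, 246 mm above the bench; -35, 0, 246 mm in the reader's frame.
- read_spot (a point): Point on the lens axis, 150 mm in front of the lens, where the label's centre belongs; -141, 0, 140 mm in the reader's frame.
- tape_yellow: Bystander: roll of yellow tape, 100 x 108 x 48 mm, origin under its centre.
- jar_2: Bystander: white screw-top jar, 59 mm across, 78 mm high, origin under its centre.
- part_1: Bystander: bored aluminium block, 30 x 40 x 22 mm, origin under its centre.
- part_4: Bystander: turned steel bush, 34 mm across, 28 mm high, origin under its centre.
Things that resemble listed ones, but are neither listed nor needed, are in the scene too. Of the things like the slide_clamp, leave any that is pink; of the rest the larger one is meant.

How it is judged:
On the way, in this order (a step that is already met when the one before it is completed fails the run):
1. the cam lever is swung open while the slide still stands in the clamp (value of joint cam_lever above 1.5 rad and height (world z) of slide below 0.05 m), for 0.2 s.
2. the slide is lifted out of the clamp in the fingers (height (world z) of slide above 0.09 m and contact force between the fingers and slide above 1 N), for 0.2 s.
At the end, for the whole second after the job is handed in: Slide held still by its clear end, in the air, clear of reader and clamp; label within 35 mm of the reading point, the point 150 mm out of the label within 60 mm of the lens, label face and notched edge up (69 deg), length level within 20 deg; lever open over 1.4 rad (all of step 2 and distance between label and read_spot below 0.035 m and distance between label_aim and lens below 0.06 m and angle between slide's own y axis and vertical below 1.2 rad and angle between slide's own z axis and vertical below 1.2 rad and angle between slide's own x axis and vertical between 1.22 and 1.92 rad and x of the grasp point in the frame of slide below 0.008 m and contact force between each of slide, the arm, the fingers and label_reader below 0.2 N and contact force between slide and slide_clamp below 0.2 N and linear speed of slide below 0.03 m/s and value of joint cam_lever above 1.4 rad); the arm keeps its last pose, push and grip.
It fails at once if the fingers grip the frosted end (contact force between the fingers and slide above 1 N and x of the grasp point in the frame of slide above 0.01 m).
It fails at once if a bystander (tape roll, jar, block or bush) is pushed more than 30 mm (distance of any of tape_yellow, jar_2, part_1, part_4 from where it was at the start of the episode above 0.03 m).
It also fails if it takes over 51 s, if anything falls off the work surface, if the arm or the gripper's body presses on something with over 40 N, if the wrist force passes 120 N, or if a joint passes its speed limit or range.

## Working session

There is one attempt and no reset: what is moved stays moved. The work goes in short steps, Python scripts to look and compute and a tool call to move; the robot and the scene stay as the last step left them, time stands still between calls to the robot, and variables do not carry over. Pictures are saved under pics/ and viewed, at most 10 in all, crops included, and the job is handed in when it is done.

Besides the shell and the picture viewer there is one more tool, called after "Request:" by a JSON object that holds its "method" and its "body", one argument or row to a line. drive_tool: Moves the arm, as the interface text tells. Its arguments: {"type":"object","properties":{"moves":{"type":"array","items":{"type":"array"}},"grip_force":{"type":"number"}},"required":["moves"]}

```bash
mkdir -p pics
cat > h.py <<'E'
import numpy as np, cv2, pickle
from scipy.spatial.transform import Rotation as Rn
from plant import ctrl
def grab(n,f):
    c=ctrl.read_camera(n); cv2.imwrite(f'pics/{f}.png',c['image'][:,:,::-1]); pickle.dump(c,open(f'{f}.pkl','wb')); return c
def load(f): return pickle.load(open(f'{f}.pkl','rb'))
def onz(c,u,v,z):
    R,t=np.array(c['R']),np.array(c['t']); o=-R.T@t
    d=R.T@np.array([(u-c['cx'])/c['fx'],(v-c['cy'])/c['fy'],1]); return o+d*(z-o[2])/d[2]
def proj(c,X):
    p=np.array(c['R'])@np.array(X)+np.array(c['t']); return c['fx']*p[0]/p[2]+c['cx'],c['fy']*p[1]/p[2]+c['cy']
E
python3 - <<'E'
from h import *
a=grab('top','top0');b=grab('side','side0')
for c in(a,b): print(-np.array(c['R']).T@c['t'],c['fx'])
print(ctrl.get_state())
E
```

```text
[ 0.38920776 -0.1047145   1.74059307] 584.7075338871942
[0.38380628 1.02040174 0.96327856] 479.8824281591214
{'time': 0.1, 'qpos': array([-1.41997868e+00,  2.87133917e-01,  1.57803704e+00, -1.04675647e-06,
        1.27861119e+00, -1.50012710e-01]), 'dq': array([-0.00117151, -0.002333  , -0.00395765, -0.00112822,  0.00093006,
       -0.00149361]), 'joint_efforts': array([ 9.26546927e-04, -4.07294655e+01, -2.93697488e+01, -1.46601615e-04,
        3.42004590e-03,  3.32817997e-06]), 'eef_pos': array([ 0.19994592, -0.64411782,  0.24704408]), 'tcp_rot': array([ 9.88708334e-01,  1.49848697e-01, -9.41632206e-07, -1.09474542e-03]), 'contact_force': array([ 0.15271384, -0.40887182, -0.27283029]), 'wrist_torque': array([ 0.00155283,  0.05005583, -0.03179211]), 'finger_force': 0.0, 'opening': 0.999680465224203}
```

View pics/top0.png

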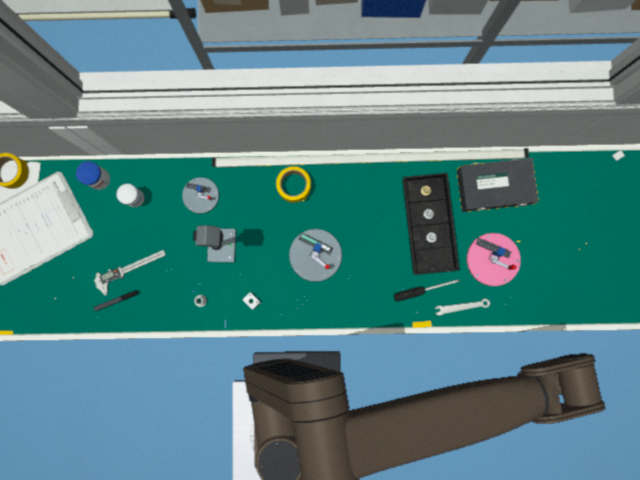

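View pics/side0.png

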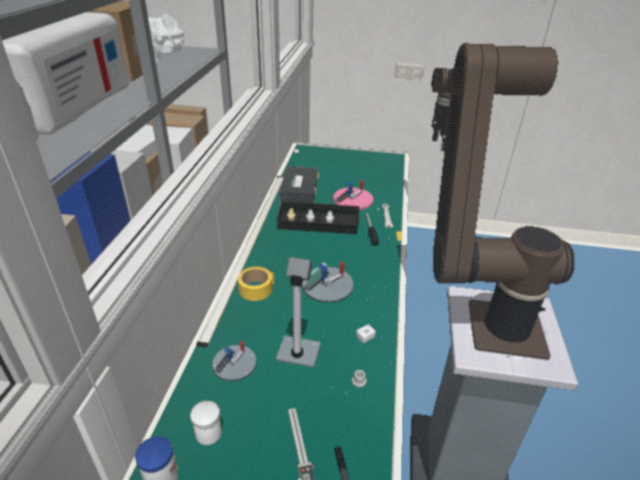

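Top view: the clamp candidates are the large grey one at (315,255), the small grey one at (200,195), and the pink one at (494,259). I choose the large grey one. The reader is at (215,242), the tape at (294,183), the jar at (130,195), the block at (251,300) and the bush at (200,300). I'll check the choice in one crop and measure from it.

Run:
```python
from h import *
a=load('top0');b=load('side0')
A=a['image'][215:295,275:355];B=b['image'][250:310,290:370]
A=cv2.resize(A,(400,400),interpolation=cv2.INTER_CUBIC);B=cv2.resize(B,(400,300),interpolation=cv2.INTER_CUBIC)
B=cv2.copyMakeBorder(B,0,100,0,0,cv2.BORDER_CONSTANT)
cv2.imwrite('pics/crop0.png',np.hstack([A,B])[:,:,::-1])
hsv=cv2.cvtColor(a['image'],cv2.COLOR_RGB2HSV)
# clamp base ellipse: non-green
g=((hsv[...,0]>60)&(hsv[...,0]<95)&(hsv[...,1]>150)).astype(np.uint8)
n,l,s,cen=cv2.connectedComponentsWithStats(1-g)
for i in range(1,n):
    if 60<s[i,4]<5000 and 150<cen[i][1]<320:
        (x,y),(w,hh),an=cv2.minAreaRect(np.argwhere(l==i)[:,::-1].astype(np.float32))
        print(s[i],cen[i].round(1),(round(x,1),round(y,1),round(w,1),round(hh,1),round(an,1)),onz(a,x,y,.005).round(3))
```

```text
[ 76 161  34  29 716] [ 92.3 175.1] (92.7, 175.1, 35.3, 23.7, 26.6) [0.771 0.579 0.005]
[ 403  173   56  102 4509] [430.3 223.5] (430.4, 223.3, 99.0, 46.2, 83.4) [ 0.603 -0.435  0.005]
[ 182  177   37   37 1091] [200.1 195. ] (200.0, 195.0, 36.0, 36.0, 90.0) [0.703 0.254 0.005]
[116 183  29  24 525] [129.5 195. ] (129.5, 195.5, 28.3, 22.6, 45.0) [0.706 0.467 0.005]
[ 194  225   42   38 1272] [216.7 242.5] (214.5, 243.5, 37.0, 41.0, 90.0) [0.555 0.21  0.005]
[ 289  228   54   54 2257] [315.1 254.8] (315.0, 254.8, 53.0, 53.0, 56.3) [ 0.516 -0.09   0.005]
[ 466  232   55   55 2391] [493.2 259.1] (493.0, 259.0, 54.0, 54.0, 90.0) [ 0.493 -0.617  0.005]
[ 93 250  73  46 791] [122.8 271.2] (127.7, 265.6, 24.7, 77.6, 56.1) [0.494 0.469 0.005]
[394 279  66  22 375] [420.5 290.3] (426.6, 288.4, 8.3, 66.9, 74.5) [ 0.41  -0.417  0.005]
[ 94 291  43  20 215] [114.3 300.6] (114.8, 300.5, 4.8, 45.7, 68.2) [0.392 0.506 0.005]
[242 292  19  18 202] [250.9 300.3] (251.2, 300.2, 16.3, 12.7, 45.0) [0.385 0.102 0.005]
[194 294  13  14 137] [200.  300.4] (200.0, 300.5, 13.0, 12.0, 90.0) [0.387 0.253 0.005]
[435 298  56  18 447] [461.  306.5] (462.4, 306.5, 10.6, 56.0, 81.3) [ 0.355 -0.52   0.005]
```

View pics/crop0.png

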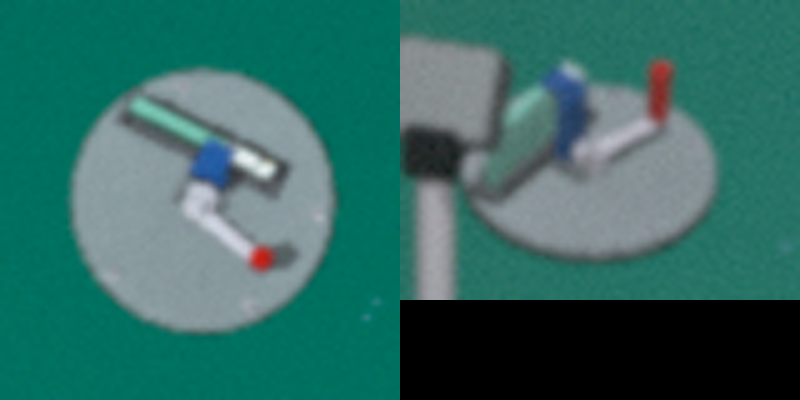

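The crop confirms the choice: a grey large clamp with a blue jaw and red knob. The clear green end is at upper left and the white frosted end at lower right. Next I move over it for a close look.

Request:
{"method": "drive_tool", "body": {
  "moves": [
    [[0, 0, 0], [0.044, -0.042, 0], 0.085],
    [[0, 0, 0], [0.044, -0.042, 0], 0.085],
    [[0, 0, 0], [0.044, -0.042, 0], 0.085],
    [[0, 0, 0], [0.044, -0.042, 0], 0.085],
    [[0, 0, 0], [0.044, -0.042, 0], 0.085]
  ]
}}

```text
time: 0.72
eef_pos: [0.3484, -0.3768, 0.2478]
tcp_rot: [0.989, 0.15, 0.0, -0.0]
contact_force: [0.7, 0.1, -0.0]
opening: 0.998
finger_force: 0.0
```

Request:
{"method": "drive_tool", "body": {
  "moves": [
    [[0, 0, 0], [0.044, -0.042, 0], 0.085],
    [[0, 0, 0], [0.044, -0.042, 0], 0.085],
    [[0, 0, 0], [0.044, -0.042, 0], 0.085],
    [[0, 0, 0], [0.044, -0.042, 0], 0.085],
    [[0, 0, 0], [0, 0, 0], 0.0]
  ]
}}

```text
time: 1.35
eef_pos: [0.4672, -0.1626, 0.2479]
tcp_rot: [0.988, 0.153, -0.0, -0.001]
contact_force: [-0.6, -0.7, 0.1]
opening: 0.809
finger_force: 0.0
```

Run:
```python
from h import *
c=grab('wrist','w1')
R=np.array(c['R']);print(-R.T@c['t'],R.round(3),c['fx']);s=ctrl.get_state();print(s['eef_pos'],s['qpos'],Rn.from_quat(s['tcp_rot']).as_matrix().round(3))
```

```text
[ 0.53687865 -0.13935122  0.37355097] [[ 0.302 -0.953 -0.001]
 [-0.913 -0.29   0.286]
 [-0.273 -0.085 -0.958]] 394.6757953984142
[ 0.46657264 -0.16441651  0.24785667] [-5.44051810e-01 -1.18329525e-01  2.00987466e+00 -3.46990769e-04
  1.25090211e+00  7.21714656e-01] [[ 0.954  0.3   -0.001]
 [ 0.3   -0.954  0.   ]
 [-0.001 -0.    -1.   ]]
```

View pics/w1.png

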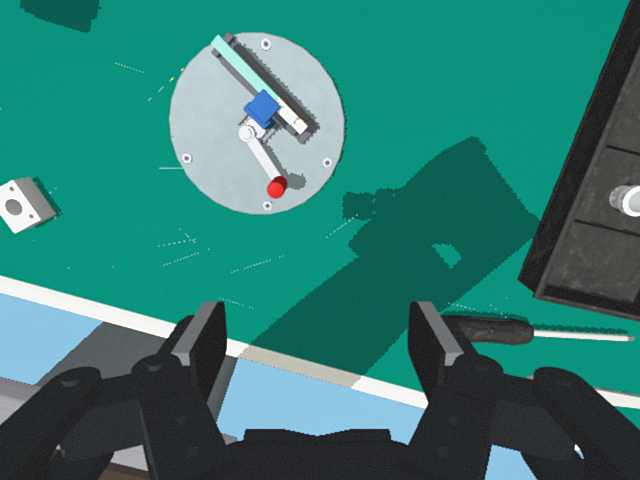

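The wrist view shows the clamp base around (257,123), the slide top running from (215,40) to (303,128), and the knob at (277,189) with the pivot at (248,132). Next I measure the pose of the clamp and the reader.

Run:
```python
from h import *
c=load('w1');im=c['image'];hsv=cv2.cvtColor(im,cv2.COLOR_RGB2HSV)
H,S,V=[hsv[...,i].astype(int) for i in range(3)]
def world(m,z,box):
    k=np.zeros(m.shape,bool);x0,y0,x1,y1=box;k[y0:y1,x0:x1]=1
    p=np.argwhere(m&k)[:,::-1];return p,np.array([onz(c,u,v,z) for u,v in p])
box=(165,28,350,216)
bg=(H>60)&(H<95)&(S>150)
m=(~bg).astype(np.uint8); m[:28]=0;m[216:]=0;m[:,:165]=0;m[:,350:]=0
m=cv2.morphologyEx(m,cv2.MORPH_OPEN,np.ones((7,7)))
cn=max(cv2.findContours(m,0,1)[0],key=cv2.contourArea)
P=np.array([onz(c,*q[0],.010)[:2] for q in cn]).astype(np.float32)
print('base',cv2.minEnclosingCircle(P),cv2.fitEllipse(P))
p,w=world(((H<8)|(H>172))&(S>150)&(V>200),.064,box);print('knob',len(p),p.mean(0),w.mean(0))
p,w=world((H>60)&(H<90)&(S>40)&(S<140)&(V>150),.058,box)
print('green',len(p),cv2.minAreaRect(w[:,:2].astype(np.float32)))
(vx,vy,x0,y0)=cv2.fitLine(w[:,:2].astype(np.float32),cv2.DIST_HUBER,0,.01,.01).ravel();print('line',vx,vy,x0,y0)
# whole slide top incl white
p2,w2=world((S<25)&(V>235),.058,(270,90,320,140));print('white',len(p2),p2.min(0),p2.max(0),cv2.minAreaRect(w2[:,:2].astype(np.float32)))
p,w=world((H>100)&(H<125)&(S>120),.066,box);print('blue',p.mean(0),w.mean(0))
a=load('top0');b=load('side0')
cv2.imwrite('pics/rd.png',np.hstack([cv2.resize(a['image'][218:272,185:245],(400,360),interpolation=2),cv2.resize(b['image'][245:375,265:335],(323,600),interpolation=2)[:360*1] if 0 else cv2.resize(b['image'][250:370,265:335],(210,360),interpolation=2)])[:,:,::-1])
```

```text
base ((0.517176628112793, -0.08914819359779358), 0.07904859632253647) ((0.5162566304206848, -0.08950158208608627), (0.1548270285129547, 0.155160054564476), 146.861083984375)
knob 191 [274.85340314 189.76439791] [ 0.47881572 -0.12258611  0.064     ]
green 1216 ((0.5157228112220764, -0.08465297520160675), (0.13460120558738708, 0.11091303080320358), 15.27431583404541)
line 0.47055852 0.8823688 0.5602367 -0.072615646
white 333 [277  97] [306 132] ((0.5356511473655701, -0.11701309680938721), (0.03011530078947544, 0.007985658943653107), 63.56269073486328)
blue [262.4375  109.29625] [ 0.53392908 -0.09762114  0.066     ]
```

View pics/rd.png

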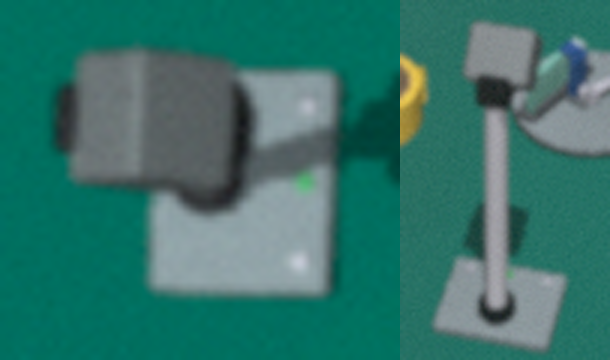

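Request:
{"method": "drive_tool", "body": {
  "moves": [
    [[0, 0, 0], [0.0355, -0.0128, 0], 0.0],
    [[0, 0, -0.178], [0, 0, 0], 0.0],
    [[0, 0, -0.178], [0, 0, 0], 0.0],
    [[0, 0, -0.178], [0, 0, 0], 0.0],
    [[0, 0, -0.178], [0, 0, 0], 0.0]
  ]
}}

```text
time: 2.02
eef_pos: [0.4957, -0.1451, 0.2479]
tcp_rot: [0.874, 0.487, -0.0, -0.0]
contact_force: [-0.1, -0.3, 0.2]
opening: -0.004
finger_force: 0.0
```

Request:
{"method": "drive_tool", "body": {
  "moves": [
    [[0, 0, -0.178], [0, 0, 0], 0.0],
    [[0, 0, -0.178], [0, 0, 0], 0.0],
    [[0, 0, -0.178], [0, 0, 0], 0.0],
    [[0, 0, -0.178], [0, 0, 0], 0.0],
    [[0, 0, -0.178], [0, 0, 0], 0.0]
  ]
}}

```text
time: 2.65
eef_pos: [0.4956, -0.1452, 0.2479]
tcp_rot: [0.579, 0.815, -0.0, -0.0]
contact_force: [0.9, -0.2, -0.7]
opening: -0.001
finger_force: 0.0
```

Request:
{"method": "drive_tool", "body": {
  "moves": [
    [[0, 0, -0.178], [0, 0, 0], 0.0],
    [[0, 0, -0.178], [0, 0, 0], 0.0],
    [[0, 0, 0], [0, 0, 0.06], 0.0],
    [[0, 0, 0], [0, 0, 0], 0.0],
    [[0, 0, 0], [0, 0, 0], 0.0]
  ]
}}

```text
time: 3.28
eef_pos: [0.4966, -0.1446, 0.1895]
tcp_rot: [0.428, 0.904, -0.0, 0.0]
contact_force: [-0.1, -0.1, 0.4]
opening: -0.002
finger_force: 0.0
```

```bash
cat >> h.py <<'E'
base=np.array([.5163,-.0895]);psi=np.radians(-116.4)
X=np.array([np.cos(psi),np.sin(psi)]);Y=np.array([-X[1],X[0]])
def rel(goal):  # goal xyz -> shift in tool axes
    s=ctrl.get_state();M=Rn.from_quat(s['tcp_rot']).as_matrix()
    print('tcp',s['eef_pos'].round(4),'yawY',np.degrees(np.arctan2(M[1,1],M[0,1])).round(1),'z',M[:,2].round(3),'open',s['opening'],'shift',(M.T@(np.array(goal)-s['eef_pos'])).round(4))
E
python3 - <<'E'
from h import *
g=base+.0554*X+.0057*Y; rel([*g,.053])
a=load('top0');b=load('side0')
r=onz(a,221.6,245.15,.008);print('reader',r)
hd=np.array([.037,.9993]);
lens=np.array([*(r[:2]-.035*hd),.246]);print('lens px',proj(a,lens),proj(b,lens))
top=np.array([*r[:2],.300]);print(proj(a,top),proj(b,top))
c=grab('wrist','w2')
for P in ([*(base-.06*X+.03*Y),.058],[*(base+.0463*X-.0188*Y),.064],lens,[*r[:2],0.008]): print(proj(c,P), proj(load('w1'),P))
E
```

```text
tcp [ 0.4966 -0.1446  0.1895] yawY 39.3 z [ 0.001 -0.001 -1.   ] open -0.0022616894752335933 shift [0.0023 0.002  0.1365]
reader [0.54981308 0.1883748  0.008     ]
lens px (np.float64(219.52951919011394), np.float64(237.15673129297028)) (np.float64(302.0952009460888), np.float64(270.4137273337511))
(np.float64(201.7162904087101), np.float64(234.6790774989116)) (np.float64(298.65003180553487), np.float64(261.2867395139421))
(np.float64(493.6049396103082), np.float64(196.66797954911758)) (np.float64(212.33494336504668), np.float64(38.50982589691205))
(np.float64(315.78511892980725), np.float64(197.178217378563)) (np.float64(274.90607859246416), np.float64(189.71534976107756))
(np.float64(3246.405816151693), np.float64(-1535.3907343556473)) (np.float64(-838.8430389256591), np.float64(-312.9459430239157))
(np.float64(711.5582923259689), np.float64(-123.03481591757327)) (np.float64(-64.52637168085971), np.float64(-20.755117643526887))
```

View pics/w2.png

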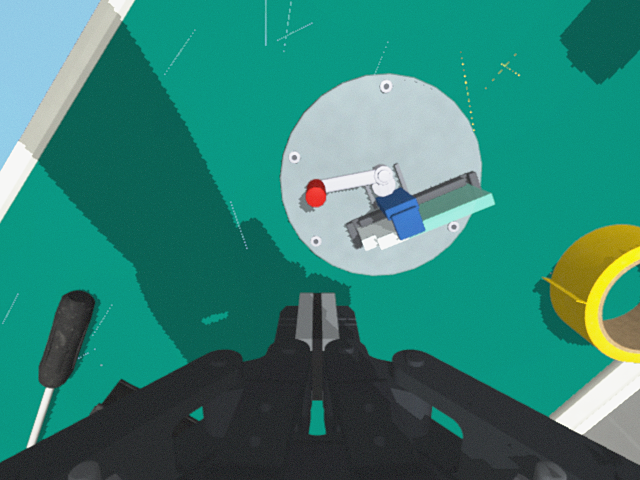

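The wrist view matches the predictions: knob at (316,192), clear end at (493,197). I correct the yaw and then descend beside the knob.

Request:
{"method": "drive_tool", "body": {
  "moves": [
    [[0, 0, -0.18], [0.0023, 0.002, 0], 0.0],
    [[0, 0, 0], [0, 0, 0.05], 0.0],
    [[0, 0, 0], [0, 0, 0.05], 0.0],
    [[0, 0, 0], [0, 0, 0.0365], 0.0],
    [[0, 0, 0], [0, 0, 0], 0.0]
  ]
}}

```text
time: 3.95
eef_pos: [0.4957, -0.1403, 0.051]
tcp_rot: [0.344, 0.939, 0.0, -0.002]
contact_force: [-0.2, -0.6, 0.1]
opening: -0.002
finger_force: 0.0
```

Run:
```python
from h import *
g=base+.0554*X+.0057*Y; rel([*g,.053])
```

```text
tcp [ 0.4957 -0.1403  0.051 ] yawY 49.7 z [-0.003  0.002 -1.   ] open -0.0017900771824450915 shift [-0.0016 -0.0003 -0.002 ]
```

Request:
{"method": "drive_tool", "body": {
  "moves": [
    [[0, 0, 0], [0.009, 0.003, 0], 0.0],
    [[0, 0, 0.15], [0.0077, -0.0021, 0], 0.0],
    [[0, 0, 0.15], [0.0077, -0.0021, 0], 0.0],
    [[0, 0, 0.15], [0.0077, -0.0021, 0], 0.0],
    [[0, 0, 0], [0, 0, 0], 0.0]
  ]
}}

```text
time: 4.58
eef_pos: [0.4732, -0.1196, 0.0546]
tcp_rot: [0.544, 0.839, 0.0, 0.002]
contact_force: [0.1, -0.6, 0.2]
opening: -0.004
finger_force: 0.0
```

```bash
cat >> h.py <<'E'
piv=base-.002*X-.007*Y
def lev():
    s=ctrl.get_state();M=Rn.from_quat(s['tcp_rot']).as_matrix()
    d=s['eef_pos'][:2]-piv; yaw=np.arctan2(M[1,1],M[0,1])
    th=(psi-(yaw-np.pi)+np.pi)%(2*np.pi)-np.pi
    print('tool angle',th.round(3),'pivot in tool',(M[:2,:2].T@-d).round(4),s['eef_pos'],s['contact_force'])
E
python3 - <<'E'
from h import *
lev()
c=ctrl.read_camera('top');im=cv2.cvtColor(c['image'],cv2.COLOR_RGB2HSV).astype(int)
m=((im[...,0]<8)|(im[...,0]>172))&(im[...,1]>150)&(im[...,2]>130)
p=np.argwhere(m)[:,::-1];p=p[(abs(p[:,0]-315)<30)&(abs(p[:,1]-255)<30)]
if len(p):
    w=onz(c,*p.mean(0),.06)[:2]-piv;print(len(p),'theta',-np.arctan2(w@Y,w@X),np.hypot(*w))
E
```

```text
tool angle 0.69 pivot in tool [0.0165 0.0487] [ 0.47317642 -0.11955407  0.05459587] [ 0.08330001 -0.5684861   0.1600974 ]
```

Request:
{"method": "drive_tool", "body": {
  "moves": [
    [[0, 0, 0.145], [0.0074, -0.002, 0], 0.0],
    [[0, 0, 0.145], [0.0074, -0.002, 0], 0.0],
    [[0, 0, 0.145], [0.0074, -0.002, 0], 0.0],
    [[0, 0, 0.145], [0.0074, -0.002, 0], 0.0],
    [[0, 0, 0.145], [0.0074, -0.002, 0], 0.0]
  ]
}}

```text
time: 5.25
eef_pos: [0.459, -0.0854, 0.0536]
tcp_rot: [0.808, 0.59, 0.001, 0.002]
contact_force: [0.3, -1.8, -0.6]
opening: -0.002
finger_force: 0.8
```

Request:
{"method": "drive_tool", "body": {
  "moves": [
    [[0, 0, 0.145], [0.0074, -0.002, 0], 0.0],
    [[0, 0, 0.13], [0.0066, -0.0018, 0], 0.0],
    [[0, 0, 0], [0, 0, 0], 0.0],
    [[0, 0, 0], [0, 0, 0], 0.0]
  ]
}}

```text
time: 5.75
eef_pos: [0.4593, -0.0703, 0.0523]
tcp_rot: [0.88, 0.476, 0.0, 0.0]
contact_force: [0.4, 0.4, -0.3]
opening: -0.002
finger_force: 0.0
```

Run:
```python
from h import *
lev()
for n in('side','wrist'):
    c=ctrl.read_camera(n);im=cv2.cvtColor(c['image'],cv2.COLOR_RGB2HSV).astype(int)
    m=((im[...,0]<8)|(im[...,0]>172))&(im[...,1]>150)&(im[...,2]>130)
    p=np.argwhere(m)[:,::-1]
    if n=='side': p=p[(abs(p[:,0]-330)<40)&(abs(p[:,1]-278)<25)]
    if len(p):
        w=onz(c,*p.mean(0),.046 if n=='side' else .062)[:2]-piv;print(n,len(p),p.mean(0),'theta',-np.arctan2(w@Y,w@X),np.hypot(*w))
```

```text
tool angle 1.689 pivot in tool [0.0163 0.051 ] [ 0.45927653 -0.07033449  0.05229823] [ 0.43470441  0.41229424 -0.29711487]
side 21 [341.23809524 281.71428571] theta 1.6934708077866516 0.04722886850637919
wrist 1547 [319.75113122 294.45959922] theta 1.7935718769663322 0.051138100315624706
```

Request:
{"method": "drive_tool", "body": {
  "moves": [
    [[0, 0, 0], [-0.008, 0, 0], 0.0],
    [[0, 0, 0], [0, 0, -0.05], 0.0],
    [[0, 0, -0.119], [0, 0, -0.05], 0.0],
    [[0, 0, 0], [0, 0, 0], 0.05],
    [[0, 0, 0], [0, 0, 0], 0.05]
  ]
}}

```text
time: 6.48
eef_pos: [0.4539, -0.077, 0.1513]
tcp_rot: [0.851, 0.526, -0.0, -0.0]
contact_force: [0.4, -0.2, 0.5]
opening: 0.419
finger_force: 0.0
```

Run:
```python
from h import *
g=base-.043*X+.03*Y; rel([*g,.045])
```

```text
tcp [ 0.4539 -0.077   0.1513] yawY -26.6 z [-0.001  0.    -1.   ] open 0.41907132446710305 shift [0.0598 0.0913 0.1062]
```

Request:
{"method": "drive_tool", "body": {
  "moves": [
    [[0, 0, 0], [0.03, 0.0457, 0], 0.05],
    [[0, 0, 0], [0.0298, 0.0456, 0], 0.05],
    [[0, 0, 0], [0, 0, 0], 0.05],
    [[0, 0, 0], [0, 0, 0], 0.05]
  ]
}}

```text
time: 6.98
eef_pos: [0.5613, -0.0638, 0.1493]
tcp_rot: [0.85, 0.526, -0.002, -0.002]
contact_force: [-0.4, 0.1, -0.8]
opening: 0.585
finger_force: 0.0
```

Run:
```python
from h import *
g=base-.043*X+.03*Y; rel([*g,.045])
c=grab('wrist','w3')
for x in(-.06,0): print(proj(c,[*(base+x*X+.03*Y),.058]))
print('knob lev 1.72',proj(c,[*(piv+.05*(np.cos(1.72)*X-np.sin(1.72)*Y)),.064]))
```

```text
tcp [ 0.5613 -0.0638  0.1493] yawY -26.5 z [-0.005  0.001 -1.   ] open 0.5849222642035075 shift [1.000e-04 1.700e-03 1.043e-01]
(np.float64(320.5696075167427), np.float64(228.1044785575471))
(np.float64(320.5571559894403), np.float64(322.9824540884608))
knob lev 1.72 (np.float64(174.46943994593246), np.float64(313.5521366569327))
```

View pics/w3.png

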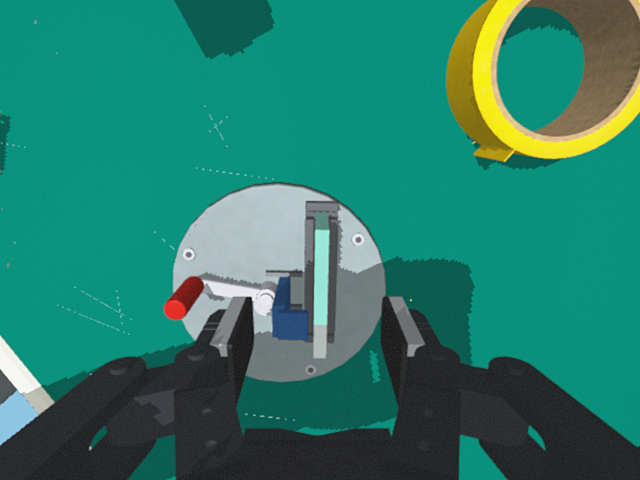

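The lever is open with the knob at (180,305), the jaw is drawn back, and the slide lies at (321,230)–(321,358) as predicted. Now I descend and grip.

Request:
{"method": "drive_tool", "body": {
  "moves": [
    [[0, 0, 0], [0, 0.001, 0.045], 0.05],
    [[0, 0, 0], [0, 0, 0.04], 0.05],
    [[0, 0, 0], [0, 0, 0.019], 0.05],
    [[0, 0, 0], [0, 0, 0], 0.05],
    [[0, 0, 0], [0, 0, 0], 0.0]
  ],
  "grip_force": 50
}}

```text
time: 7.65
eef_pos: [0.5649, -0.065, 0.0496]
tcp_rot: [0.851, 0.526, 0.001, 0.001]
contact_force: [-0.3, -1.3, 0.5]
opening: 0.386
finger_force: 0.0
```

Request:
{"method": "drive_tool", "body": {
  "moves": [
    [[0, 0, 0], [0, 0, 0], 0.0],
    [[0, 0, 0], [0, 0, 0], 0.0],
    [[0, 0, 0], [0, 0, 0], 0.0],
    [[0, 0, 0], [0, 0, 0], 0.0]
  ]
}}

```text
time: 8.15
eef_pos: [0.5645, -0.0646, 0.0496]
tcp_rot: [0.851, 0.525, 0.0, 0.0]
contact_force: [-2.5, 1.0, 6.2]
opening: 0.079
finger_force: 49.0
```

Run:
```python
from h import *
g=base-.043*X+.03*Y; rel([*g,.045]); s=ctrl.get_state(); print(s['finger_force'],s['contact_force'],s['wrist_torque'],s['qpos'])
```

```text
tcp [ 0.5645 -0.0646  0.0496] yawY -26.6 z [ 0.001  0.    -1.   ] open 0.07890267278365481 shift [-0.0007 -0.0021  0.0046]
48.97758722305298 [-2.53715259  0.98434093  6.23310003] [ 0.11025587  0.46913796 -0.30187412] [-2.92725248e-01  3.01466740e-01  1.96204173e+00  6.23399263e-04
  8.77244331e-01  1.71296451e-01]
```

Request:
{"method": "drive_tool", "body": {
  "moves": [
    [[0, 0, 0], [0, 0, -0.02], 0.0],
    [[0, 0, 0], [0, 0, -0.03], 0.0],
    [[0, 0, 0], [0, 0, -0.05], 0.0],
    [[0, 0, 0], [0, 0, -0.05], 0.0],
    [[0, 0, 0], [0, 0, 0], 0.0]
  ]
}}

```text
time: 8.78
eef_pos: [0.5671, -0.0655, 0.2052]
tcp_rot: [0.85, 0.526, 0.004, 0.005]
contact_force: [-0.8, -0.6, -0.7]
opening: 0.079
finger_force: 49.3
```

```bash
cat > fin.py <<'E'
from h import *
a=load('top0')
r=onz(a,221.6,245.15,.008);hd=np.array([.037,.9993]);hd/=np.hypot(*hd)
up=np.array([0,0,1.]);e=np.array([*hd,0])
lens=np.array([r[0],r[1],0])-.035*e+.246*up; spot=np.array([r[0],r[1],0])-.141*e+.140*up
y=(e+up)/2**.5; z=(up-e)/2**.5; x=np.cross(y,z)
G=np.c_[-x,y,-z]  # tool axes: y=slide y, z=-slide z, x=y×z = -slide x
assert abs(np.linalg.det(G)-1)<1e-6
# tcp in slide frame at grasp: z: tcp .0496 when slide centre at .035
tcpS=np.array([-.029,0,.0146]); lab=np.array([.0295,.004,-.0045])
goal=spot+np.c_[x,y,z]@(tcpS-lab)
s=ctrl.get_state();M=Rn.from_quat(s['tcp_rot']).as_matrix()
print('spot',spot.round(3),'goal',goal.round(4),'tcp',s['eef_pos'].round(4))
print('rotvec tool',Rn.from_matrix(M.T@G).as_rotvec().round(3),'shift tool',(M.T@(goal-s['eef_pos'])).round(4),'in goal frame',(G.T@(goal-s['eef_pos'])).round(4))
l=s['eef_pos']+M@np.diag([-1,1,-1])@(lab-tcpS); ly=M[:,1]
print('err label',np.linalg.norm(l-spot).round(4),'err aim',np.linalg.norm(l+.15*ly-lens).round(4),s['qpos'].round(2),s['finger_force'],s['opening'])
E
python3 fin.py
```

```text
spot [0.545 0.047 0.14 ] goal [0.4855 0.0333 0.1507] tcp [ 0.5671 -0.0655  0.2052]
rotvec tool [-0.491  0.788 -1.871] shift tool [ 0.0519 -0.1178  0.0531] in goal frame [0.0852 0.0292 0.1062]
err label 0.1734 err aim 0.3688 [-0.29  0.09  1.88 -0.    1.15  0.17] 49.26601052284241 0.07900520089325008
```

Request:
{"method": "drive_tool", "body": {
  "moves": [
    [[0, 0, 0], [-0.025, -0.0155, -0.015], 0.0],
    [[0, 0, 0], [-0.025, -0.0155, -0.015], 0.0],
    [[0, 0, -0.17], [0, 0, 0], 0.0],
    [[0, 0, -0.17], [0, 0, 0], 0.0],
    [[0, 0, -0.17], [0, 0, 0], 0.0]
  ]
}}

```text
time: 9.4
eef_pos: [0.5131, -0.0953, 0.2272]
tcp_rot: [0.688, 0.726, -0.0, -0.001]
contact_force: [-0.4, 0.8, -0.2]
opening: 0.083
finger_force: 49.2
```

Request:
{"method": "drive_tool", "body": {
  "moves": [
    [[0, 0, -0.17], [0, 0, 0], 0.0],
    [[0, 0, -0.17], [0, 0, 0], 0.0],
    [[0, 0, -0.17], [0, 0, 0], 0.0],
    [[0, 0, -0.17], [0, 0, 0], 0.0],
    [[0, 0, -0.17], [0, 0, 0], 0.0]
  ]
}}

```text
time: 10.02
eef_pos: [0.5131, -0.0952, 0.227]
tcp_rot: [0.328, 0.945, -0.0, -0.001]
contact_force: [-0.6, -0.1, -0.1]
opening: 0.086
finger_force: 49.2
```

Request:
{"method": "drive_tool", "body": {
  "moves": [
    [[0, 0, -0.17], [0, 0, 0], 0.0],
    [[0, 0, -0.17], [0, 0, 0], 0.0],
    [[0, 0, -0.17], [0, 0, 0], 0.0],
    [[0, 0, 0], [0, 0, 0], 0.0]
  ]
}}

```text
time: 10.52
eef_pos: [0.5132, -0.0953, 0.2271]
tcp_rot: [0.083, 0.997, 0.0, -0.001]
contact_force: [0.3, -0.8, -0.7]
opening: 0.083
finger_force: 49.2
```

```bash
python3 fin.py
```

```text
spot [0.545 0.047 0.14 ] goal [0.4855 0.0333 0.1507] tcp [ 0.5132 -0.0953  0.2271]
rotvec tool [-0.784  0.049 -0.122] shift tool [0.0484 0.1223 0.0765] in goal frame [0.0324 0.0361 0.1442]
err label 0.1654 err aim 0.1227 [-0.38 -0.03  1.97 -0.    1.21 -1.78] 49.193358421325684 0.08253091881197946
```

Request:
{"method": "drive_tool", "body": {
  "moves": [
    [[0, 0, -0.13], [0, 0, 0], 0.0],
    [[-0.16, 0, 0], [0, 0, 0], 0.0],
    [[-0.16, 0, 0], [0, 0, 0], 0.0],
    [[-0.16, 0, 0], [0, 0, 0], 0.0],
    [[-0.16, 0, 0], [0, 0, 0], 0.0]
  ]
}}

```text
time: 11.15
eef_pos: [0.5138, -0.0958, 0.2281]
tcp_rot: [0.017, 0.948, 0.317, 0.005]
contact_force: [-0.1, -0.4, -0.8]
opening: 0.083
finger_force: 49.2
```

Request:
{"method": "drive_tool", "body": {
  "moves": [
    [[-0.15, 0, 0], [0, 0, 0], 0.0],
    [[0, 0, 0], [0, 0, 0], 0.0],
    [[0, 0, 0], [0, 0, 0], 0.0]
  ]
}}

```text
time: 11.52
eef_pos: [0.5138, -0.0954, 0.2279]
tcp_rot: [0.016, 0.923, 0.384, 0.006]
contact_force: [0.5, -0.2, -1.9]
opening: 0.082
finger_force: 49.2
```

```bash
python3 fin.py
```

```text
spot [0.545 0.047 0.14 ] goal [0.4855 0.0333 0.1507] tcp [ 0.5138 -0.0954  0.2279]
rotvec tool [ 0.002 -0.002  0.001] shift tool [0.0326 0.0353 0.145 ] in goal frame [0.033  0.0356 0.1448]
err label 0.1525 err aim 0.1528 [-0.65  0.15  1.91  0.62  1.6  -2.34] 49.202460050582886 0.08199650929409077
```

Request:
{"method": "drive_tool", "body": {
  "moves": [
    [[0, 0, 0], [0.011, 0.012, 0.048], 0.0],
    [[0, 0, 0], [0.011, 0.012, 0.048], 0.0],
    [[0, 0, 0], [0.011, 0.0115, 0.048], 0.0],
    [[0, 0, 0], [0, 0, 0], 0.0],
    [[0, 0, 0], [0, 0, 0], 0.0]
  ]
}}

```text
time: 12.15
eef_pos: [0.4859, 0.0329, 0.1529]
tcp_rot: [0.015, 0.923, 0.384, 0.007]
contact_force: [0.3, 0.7, -0.9]
opening: 0.084
finger_force: 49.2
```

```bash
cat >> fin.py <<'E'
b=load('side0')
print('side px: spot',proj(b,spot),'lens',proj(b,lens))
c=grab('side','s4');d=grab('top','t4')
A=cv2.resize(c['image'][235:355,255:375],(400,400),interpolation=2);B=cv2.resize(d['image'][185:305,185:305],(400,400),interpolation=2)
cv2.imwrite('pics/end.png',np.hstack([A,B])[:,:,::-1])
E
python3 fin.py
```

```text
spot [0.545 0.047 0.14 ] goal [0.4855 0.0333 0.1507] tcp [0.4859 0.0329 0.1529]
rotvec tool [ 0.003 -0.001  0.005] shift tool [ 0.0004 -0.0013  0.0019] in goal frame [ 0.0004 -0.0013  0.0019]
err label 0.0025 err aim 0.0028 [-0.47  0.1   2.12  0.71  1.38 -2.32] 49.23024237155914 0.08391575108704125
side px: spot (np.float64(310.925198045437), np.float64(276.84805531648067)) lens (np.float64(302.0952519029327), np.float64(270.4135882584497))
```

View pics/end.png

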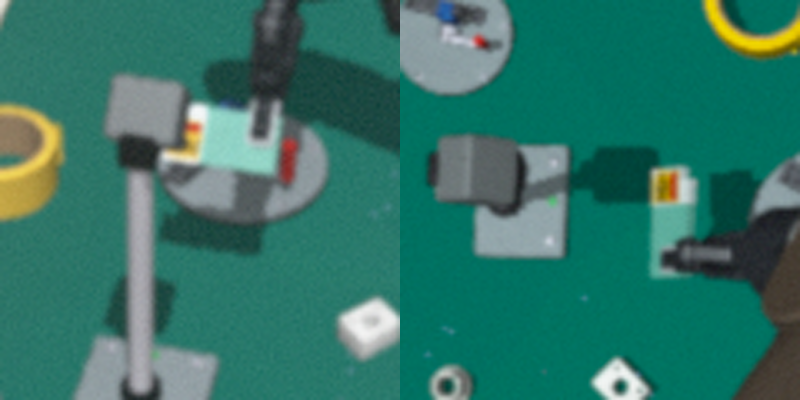

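The end views show the slide held by its clear end with the label facing the lens: label at (665,186), lens ring at (510,175), which is where the calibration puts it (515,174). The lever knob is still open and nothing else has moved.

```bash
python3 -c "
from plant import ctrl
s=ctrl.get_state();print(s['time'],s['contact_force'],s['dq'].round(3));print(ctrl.sign_off())"
```

```text
12.25 [ 0.29118545 -0.48387271 -0.06057038] [-0.01   0.004 -0.001 -0.001  0.002 -0.002]
the job is handed in; nothing more can be done
None
```

I opened the clamp lever to about 1.7 rad, lifted the slide out by its clear end and held it facing the reader. By my own estimate the label is about 3 mm from the reading spot. The job is handed in after about 12 s of robot time, and the sign-off gave no verdict.

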